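# Hook the specimen tray out of the low shelf

## Task

Take the tray hook by its red grip, reach into the low clear-topped shelf, hook the blade over the front lip of the blue tray that holds the orange-lidded cup, and drag that tray along the bench until all of it is well out in front of the shelf, with the cup still standing in it. Then stand the hook upright on the open bench again, away from the shelf and both trays. Do not touch that tray with the gripper or arm, and leave the white-lidded cup's tray, the carton and the dropper bottle beside the shelf where they are.

Things in the scene. Friction and masses are not known exactly. Their poses are not given: they have to be found in the camera images.
- shelf: Low fixed shelf, 180 deep (x) x 230 wide (y) x 100 high. Grey side and back walls, clear top from z = 92 to 100 mm, no floor: trays stand on the bench under it. Opening 216 wide x 92 high in the plane x = -90 mm of its frame. Origin: centre of its footprint; x points into the shelf, away from the robot, z up. Yaw -0.24 to -0.04 rad.
- tray_orange: Loose blue tray holding the orange-lidded cup, about 0.3 kg in all: 95 long (x -50 to +45 mm) x 70 wide x 34 high. Origin: centre of the underside; x towards its rear, lip end towards the shelf's opening. Starts in the left or right half of the shelf, within 0.1 rad of parallel to it, lip 35 to 55 mm inside the opening.
- pocket_orange (a point): Middle of the floor of the empty hooking pocket of that tray (26 mm in front of its origin, 4 mm up; tray's axes). The pocket is 30 long (x) x 64 wide. In front of it the front wall with its lip, 9 mm thick in all, lip top 30 mm above this point; behind it a 3 mm divider 22 mm above this point, then the cup's pocket.
- tray_white: The same kind of blue tray, with the white-lidded cup, standing beside the other in the shelf, about 100 mm from it centre to centre: leave it. Same frame and sizes.
- cup_orange_center (a point): Centre (half-way up) of the orange-lidded specimen cup, 52 dia x 56 high, standing loose in the rear pocket of its tray, 17 mm behind the tray's origin; its lid top is 60 mm above the bench, lid underside 48 mm. z up along the cup.
- hook_grip (a point): Centre of the red grip of the loose tray hook (0.18 kg); x along its arm to the blade, z up. Grip: upright bar 26 (x) x 16 (y) x 56 high, centre 97 mm above the foot's underside. Below it a 14 x 12 mm shaft and a foot 24 (x) x 60 (y) x 8 high. A 10 x 10 mm arm, underside 22 mm above the foot's underside, runs 110 mm forward to the blade. Stands by itself on foot and blade.
- hook_tip (a point): Middle of the lower edge of the hook's blade: 110 mm in front (x) of the grip's axis, 97 mm below the grip's centre, level with the foot's underside. Blade 6 thick (x) x 24 wide (y), this point at mid-thickness; it reaches up to the arm, whose underside is 22 mm and top 32 mm above this point. Same axes as the grip.
- lancet_box: White and green carton, 52 x 75 x 58 high, loose on the bench left of the shelf's front: leave it. Origin at the centre of its underside.
- stain_bottle: Brown dropper bottle with black cap, 38 dia x 112 high, loose on the bench right of the shelf's front: leave it. Origin at the centre of its underside.
Not all that is in view belongs to the job. Of the things that look like the part that bears hook_grip, the larger one is meant.

How it is judged:
By the outcome, as a careful person would: the job done as asked, in the order asked, and still so for the second after the job is handed in, with the robot touching nothing.
It also fails if it takes over 58 s, if anything falls off the work surface, if the arm or the gripper's body presses on something with over 40 N, if the wrist force passes 120 N, or if a joint passes its speed limit or range.

## Robot

A 6-joint arm with a two-finger parallel gripper is mounted at the origin on a cart in front of the work surface, level with it; the furniture and walls round the work are solid. World frame = base frame: x ahead of the robot, y to its left, z up, the work surface at z = 0. Lengths are in mm, angles in degrees, forces in N, time in s.
With the tool pointing down it reaches from about 350 to 850 mm from the base axis. Payload 8.1 kg.
Tool frame: the origin (TCP) lies between the finger pads; the fingertips stand 8 mm ahead of it and the grasp point (between the pads) lies 11 mm behind it (r.tip_extent is the distance from the TCP to the fingertips, in mm); z points along the fingers, y is the direction in which the jaws open and shut (so a half turn about z gives the same grasp; the last joint's range is limited). The gripper opens to 85 mm and grips with 20 to 120 N. Pads are 22 mm wide; open, the fingers measure 114 mm over their backs; the gripper's body (76 mm by 85 mm) begins 54 mm behind the grasp point. The pads swing forward as they close: fully open they stand 13 mm farther back than shut.
Start: joints at [66.383, 7.471, 85.268, -0, 87.261, -4.893], TCP at [192.587, 568.257, 239.292] pointing down, gripper open.
Joint ranges: [-169.43, 169.43], [-51.17, 129.36], [1.28, 143.12], [-76.62, 256.62], [0, 156.53], [-152.29, 152.29]. Speed limits (degrees/s): [136.94, 136.94, 159.86, 180, 180, 180].

## Interface

Orientations are given as [roll, pitch, yaw] about the fixed x, y, z axes, in that order (R = Rz(yaw) Ry(pitch) Rx(roll)).
In Python, from bench import sensors, viewer, hand_in, r gives the robot as it stands. The module is installed in compiled form; this text tells all that it offers.
- The arm moves only by the tool move_arm, never from a script. Its argument "rows" is a list that holds one entry, the list of rows, each a list of 6 numbers: the shift along the tool's x, y, z in m, then the turn, a rotation vector about the tool's x, y, z in degrees. In form: [[[tx, ty, tz, rx, ry, rz], ...]]. A call has 1 to 20 rows; each row is the pose to reach, as a shift and turn from the pose commanded when the call began, along the tool's axes at that moment; what a row does not reach only later rows make up. A row lasts 1/10 s, in which the tool goes at most 50 mm and 8.59 degrees, less where a joint would pass 70% of its speed; a pose out of reach is approached as far as the arm can. A call with a gripper value outside its range is refused whole. "grip" is the opening, from 0 (shut) to 1 (fully open), set as the call begins (left out, the last holds). The fingers move at their own pace and stop on an object; "newtons" is the grip in N (left out, the last holds). Time passes only in rows, so rows that repeat a pose let the fingers close. It gives the time, the measured TCP pose, the force and the opening at its end, in the units of the state.
- sensors.sense(): the state, without advancing time (a new reading comes with each control period).
- viewer.snapshot(name): name is "side" or "top" or "wrist"; returns a dict with "color" (480x640x3 uint8, red, green, blue), "camera_matrix" (3x3 intrinsics, pixels), "R" (3x3) and "t" (3): a world point X has camera coordinates R X + t. Camera axes: x right, y down, z forward; pixel columns grow to the right and rows downward; lengths in mm; the calibration is good to about 2 mm. A picture is of the moment at which its call begins. There is no depth.
- hand_in(): hands the job in, once; it reports no verdict.
The state is a dict: "time": time; "joint_pos": joint angles; "qd": joint speeds; "joint_efforts": joint torques, N m; "tool_pos": TCP position; "tcp_rot": TCP orientation; "ft_force": force on the tool from outside, world axes, zero at the start; "wrist_torque": the same for the moment, N m; "finger_gap": finger opening in mm.
Only numpy, scipy, OpenCV 4.12 (cv2) and the standard library are available. Lean on these libraries where they do the work, as an engineer would, in place of code of your own. Each camera call takes 0.05 s, during which the arm holds its last target.

## Working session

There is one attempt and no reset: what is moved stays moved. The work goes in short steps, Python scripts to look and compute and a tool call to move; the robot and the scene stay as the last step left them, time stands still between calls to the robot, and variables do not carry over. Pictures are saved under pics/ and viewed, and the job is handed in when it is done.

Besides the shell and the picture viewer there is one more tool, called after "Call:" in YAML: its name, and indented under it one key for each argument. move_arm: Moves the arm, as the interface text tells. Its arguments: {"type":"object","properties":{"rows":{"type":"array","items":{"type":"array","items":{"type":"array","items":{"type":"number"}}}},"grip":{"type":"number"},"newtons":{"type":"number"}},"required":["rows"]}

```bash
mkdir -p pics
python3 - <<'E'
from bench import sensors, viewer, r
import cv2,pickle
S={}
for n in ["side","top","wrist"]:
    s=viewer.snapshot(n); S[n]=s
    cv2.imwrite(f"pics/{n}0.png",s["color"][:,:,::-1])
    print(n,s["camera_matrix"].round(1).tolist(),s["R"].round(3).tolist(),s["t"].round(1).tolist())
pickle.dump(S,open("s0.pkl","wb"))
print(sensors.sense())
E
```

```text
side [[461.8, 0.0, 318.1], [0.0, 461.8, 241.6], [0.0, 0.0, 1.0]] [[0.839, -0.545, 0.001], [-0.288, -0.445, -0.848], [0.462, 0.711, -0.53]] [-610.3, 126.5, 1023.8]
top [[590.2, 0.0, 313.8], [0.0, 590.2, 234.2], [0.0, 0.0, 1.0]] [[-0.003, -1.0, 0.001], [-0.989, 0.003, -0.148], [0.148, -0.001, -0.989]] [-230.5, 574.3, 1436.8]
wrist [[388.3, 0.0, 320.3], [0.0, 388.3, 242.2], [0.0, 0.0, 1.0]] [[0.321, 0.947, -0.002], [0.909, -0.307, 0.282], [0.267, -0.092, -0.959]] [-599.2, -35.9, 378.5]
{'time': 0.15, 'joint_pos': array([ 6.63851680e+01,  7.50664471e+00,  8.53148580e+01, -1.06095282e-04,
        8.72606157e+01, -4.89298415e+00]), 'qd': array([-0.05391213, -0.1022849 , -0.17044206, -0.06114372, -0.10434575,
        0.03906391]), 'joint_efforts': array([ 4.17701285e-04, -5.70058322e+01, -5.01166177e+01, -2.14113015e-04,
        9.47953260e-03, -1.31281439e-05]), 'tool_pos': array([192.40042999, 567.88765479, 238.47085063]), 'tcp_rot': array([-1.79918172e+02, -6.89869972e-03,  1.61278152e+02]), 'ft_force': array([-1.14176618, -0.92021221,  0.04697376]), 'wrist_torque': array([-0.03326258, -0.05464454,  0.04286678]), 'finger_gap': 85.6273707462268}
```

View pics/side0.png

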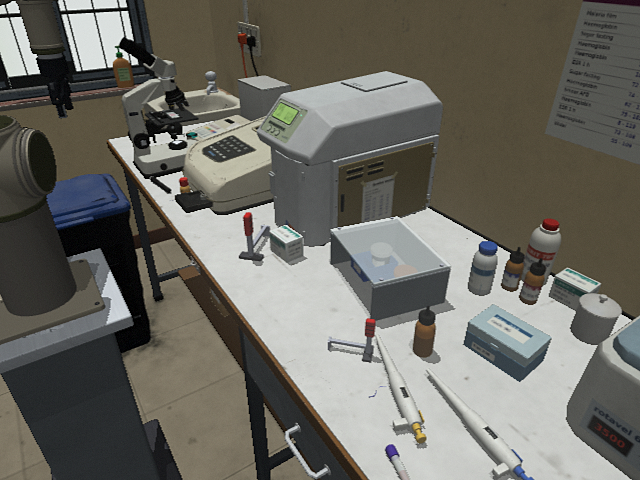

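View pics/top0.png

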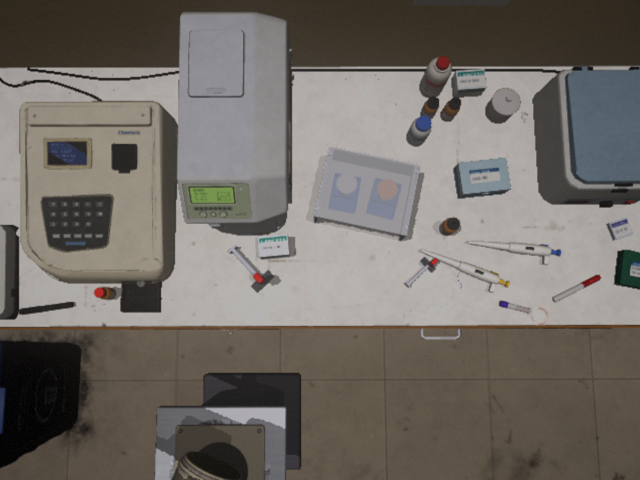

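View pics/wrist0.png

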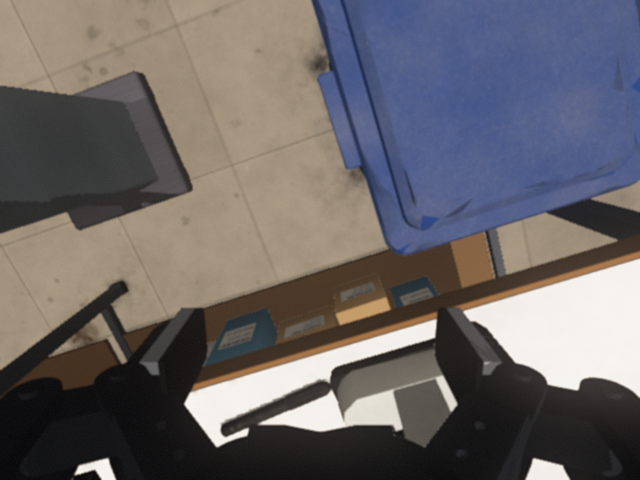

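The side and top views show two red-gripped hooks: one left at top (258,280), one right at (430,265). In the shelf, at top (312–425,150–240), the orange lid is at (387,188) and the white at (347,184). I'll zoom in and compare the hook sizes.

```bash
cat > h.py <<'E'
import numpy as np,cv2,pickle
def ray(s,uv):
    K,R,t=s["camera_matrix"],s["R"],s["t"]
    d=R.T@np.linalg.solve(K,np.array([uv[0],uv[1],1.])); o=-R.T@t
    return o,d
def onz(s,uv,z):
    o,d=ray(s,uv); return o+d*(z-o[2])/d[2]
def proj(s,X):
    p=s["camera_matrix"]@(s["R"]@np.array(X,float)+s["t"]); return p[:2]/p[2]
def tri(s1,u1,s2,u2):
    o1,d1=ray(s1,u1);o2,d2=ray(s2,u2)
    a=np.linalg.lstsq(np.c_[d1,-d2],o2-o1,rcond=None)[0]
    p,q=o1+a[0]*d1,o2+a[1]*d2
    return (p+q)/2,np.linalg.norm(p-q)
E
python3 - <<'E'
from h import *
S=pickle.load(open("s0.pkl","rb"))
def crop(n,x,y,w,h,f,o):
    c=S[n]["color"][y:y+h,x:x+w,::-1]; cv2.imwrite(o,cv2.resize(c,None,fx=f,fy=f,interpolation=cv2.INTER_CUBIC))
crop("top",215,140,240,160,3.3,"pics/t1.png")
crop("side",225,200,225,170,3.5,"pics/s1.png")
for n in("side","top"):
    hsv=cv2.cvtColor(S[n]["color"],cv2.COLOR_RGB2HSV)
    m=(((hsv[...,0]<6)|(hsv[...,0]>172))&(hsv[...,1]>150)&(hsv[...,2]>90)).astype(np.uint8)
    k,l,st,c=cv2.connectedComponentsWithStats(m)
    for i in range(1,k):
        if st[i,4]>15: print(n,st[i],c[i].round(1))
E
```

```text
side [180 177   7   5  25] [182.9 179.2]
side [244 213   7   5  29] [247. 215.]
side [544 219  15   8  83] [551.  221.9]
side [366 319   9   4  33] [370.1 320.5]
top [437  56  12  12 111] [442.9  61.8]
top [431 259   7   6  24] [433.8 261.3]
top [254 273   9  10  56] [258.  277.6]
top [583 275  17  12  84] [591.2 280.4]
top [ 95 288   9   9  70] [ 99.  292.1]
```

View pics/t1.png

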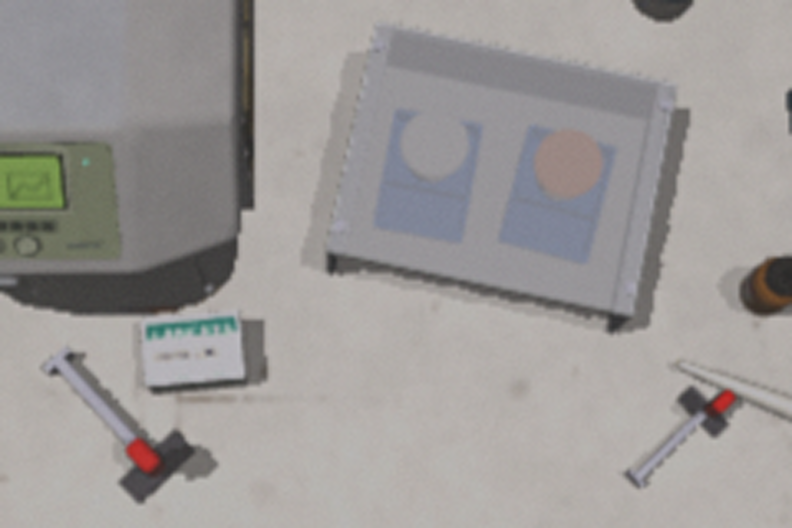

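View pics/s1.png

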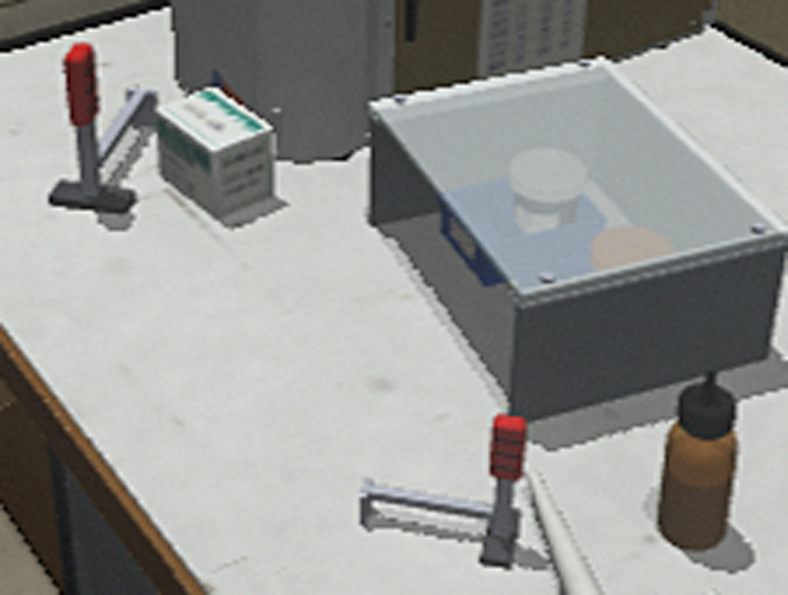

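```bash
python3 - <<'E'
from h import *
S=pickle.load(open("s0.pkl","rb"));T=S["top"]
for n in S: print(n,(-S[n]["R"].T@S[n]["t"]).round(0))
def c(x,y,z): 
    p=onz(T,(215+(x-1.15)/3.3,140+(y-1.15)/3.3),z); return p.round(1)
L=dict(bl=(380,28,100),br=(676,90,100),fl=(330,252,100),fr=(624,316,100),
 olid=(568,163,60),wlid=(434,145,60), of_l=(499,241,34),of_r=(588,264,34),ob_l=(528,127,34),ob_r=(616,150,34),
 wf_l=(375,228,34),wf_r=(464,242,34),wb_l=(396,108,34),wb_r=(482,124,34),
 armtip=(62,362,32),gripfront=(133,447,125),foot1=(135,488,4),foot2=(180,445,4),bot=(778,270,112),
 cart=(193,358,58), bladeL=(45,372,32),bladeR=(78,352,32), gtop=(141,451,125), s_tip=(635,480,20))
for k,v in L.items(): print(k,c(*v))
print(tri(T,(215+143/3.3,140+455/3.3),S["side"],(225+80/3.5,200+85/3.5)))
# grip centre from both views
E
python3 - <<'E'
import sys; sys.path.insert(0,'.')
from h import *
S=pickle.load(open("s0.pkl","rb"))
c=S["top"]["color"][255:300,220:290,::-1]; cv2.imwrite("pics/t2.png",cv2.resize(c,None,fx=10,fy=10,interpolation=cv2.INTER_CUBIC))
E
```

```text
side [   75. -1004.   651.]
top [ 355. -230. 1506.]
wrist [124. 591. 372.]
bl [ 779.2 -272.4  100. ]
br [ 730.9 -491.9  100. ]
fl [ 609.5 -234.5  100. ]
fr [ 561.4 -448.9  100. ]
olid [ 684.8 -415.6   60. ]
wlid [ 699.1 -314.    60. ]
of_l [ 629.6 -364.6   34. ]
of_r [ 611.5 -432.6   34. ]
ob_l [ 719.4 -388.5   34. ]
ob_r [ 700.9 -456.3   34. ]
wf_l [ 640.1 -269.4   34. ]
wf_r [ 628.9 -337.7   34. ]
wb_l [ 734.8 -286.3   34. ]
wb_r [ 721.9 -352.9   34. ]
armtip [537.3 -30.2  32. ]
gripfront [464.9 -94.2 125. ]
foot1 [442.9 -84.2   4. ]
foot2 [ 475.9 -118.5    4. ]
bot [ 593.1 -559.7  112. ]
cart [ 536.8 -131.8   58. ]
bladeL [529.6 -17.4  32. ]
bladeR [544.9 -42.2  32. ]
gtop [462.  -99.9 125. ]
s_tip [ 446.9 -466.5   20. ]
(array([460.64471252, -99.30446635,  94.18010294]), np.float64(0.035756411818639824))
```

View pics/t2.png

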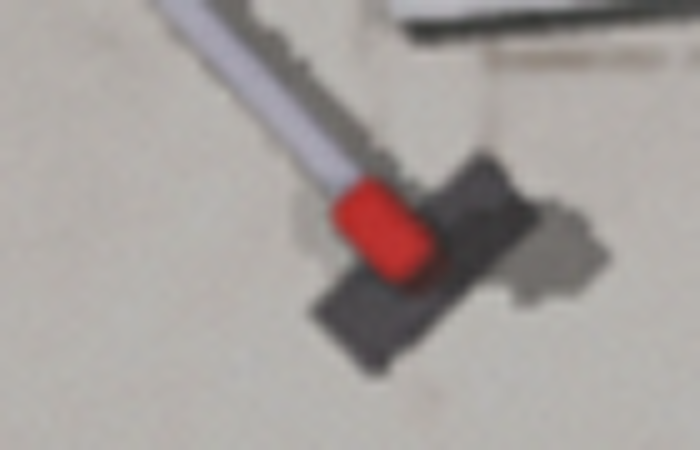

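```bash
cat >> h.py <<'E'
def step(cur,tgt):
    # cur,tgt = x,y,z,yaw of a tool pointing down (mm,deg) -> row
    a=np.deg2rad(cur[3]);dx,dy,dz=np.array(tgt[:3],float)-cur[:3]
    return np.round([(dx*np.cos(a)+dy*np.sin(a))/1e3,(dx*np.sin(a)-dy*np.cos(a))/1e3,-dz/1e3,0,0,cur[3]-tgt[3]],4).tolist()
E
python3 - <<'E'
from h import *
S=pickle.load(open("s0.pkl","rb"));T=S["top"]
c=lambda x,y,z:onz(T,(220+(x-4.5)/10,255+(y-4.5)/10),z)
f=[c(*p,8) for p in[(488,152),(540,210),(375,375),(315,312)]]
g=[c(*p,125) for p in[(370,180),(435,240),(405,283),(338,215)]]
print("foot",np.mean(f,0).round(1),"grip",np.mean(g,0).round(1))
for q in (f,g): print([np.linalg.norm(q[i]-q[(i+1)%4]).round(1) for i in range(4)],[np.degrees(np.arctan2(*(q[i]-q[(i+1)%4])[1::-1])).round(1) for i in range(4)])
print("edge x",onz(T,(330,326),0))
k=(192.587,568.257,239.292,161.276)
print(step(k,(461,-101,220,43)))
E
```

```text
foot [ 459.8 -102.     8. ] grip [ 459.3 -102.   125. ]
[np.float64(19.9), np.float64(58.7), np.float64(22.2), np.float64(59.4)] [np.float64(42.0), np.float64(-44.9), np.float64(-136.1), np.float64(132.9)]
[np.float64(20.9), np.float64(12.2), np.float64(22.5), np.float64(11.0)] [np.float64(47.4), np.float64(-34.6), np.float64(-135.2), np.float64(137.9)]
edge x [ 345.7996561  -272.54497224    0.        ]
[-0.469, -0.5477, 0.0193, 0.0, 0.0, 118.276]
```

Call:
move_arm:
  rows:
    - [[-0.47, -0.548, 0.019, 0, 0, 118], [-0.47, -0.548, 0.019, 0, 0, 118], [-0.47, -0.548, 0.019, 0, 0, 118], [-0.47, -0.548, 0.019, 0, 0, 118], [-0.47, -0.548, 0.019, 0, 0, 118], [-0.47, -0.548, 0.019, 0, 0, 118], [-0.47, -0.548, 0.019, 0, 0, 118], [-0.47, -0.548, 0.019, 0, 0, 118], [-0.47, -0.548, 0.019, 0, 0, 118], [-0.47, -0.548, 0.019, 0, 0, 118], [-0.47, -0.548, 0.019, 0, 0, 118], [-0.47, -0.548, 0.019, 0, 0, 118], [-0.47, -0.548, 0.019, 0, 0, 118], [-0.47, -0.548, 0.019, 0, 0, 118], [-0.47, -0.548, 0.019, 0, 0, 118], [-0.47, -0.548, 0.019, 0, 0, 118], [-0.47, -0.548, 0.019, 0, 0, 118], [-0.47, -0.548, 0.019, 0, 0, 118], [-0.47, -0.548, 0.019, 0, 0, 118], [-0.47, -0.548, 0.019, 0, 0, 118]]
  grip: 1

```text
time: 2.15
tool_pos: [461.7, -100.7, 220.5]
tcp_rot: [180.0, -0.0, 43.4]
ft_force: [-0.0, 0.7, -0.8]
finger_gap: 85.4
```

Run:
```python
from bench import sensors, viewer
import cv2,pickle
s=viewer.snapshot("wrist"); pickle.dump(s,open("w1.pkl","wb"))
cv2.imwrite("pics/w1.png",s["color"][:,:,::-1])
q=sensors.sense();print(q["time"],q["tool_pos"],q["tcp_rot"],q["joint_pos"])
```

```text
2.2 [ 461.81000523 -100.83060879  220.49794169] [ 1.79975680e+02 -1.67589058e-02  4.33575523e+01] [-1.85373455e+01 -1.21591521e+01  1.06323278e+02  3.33463475e-03
  8.58065266e+01  2.81048627e+01]
```

View pics/w1.png

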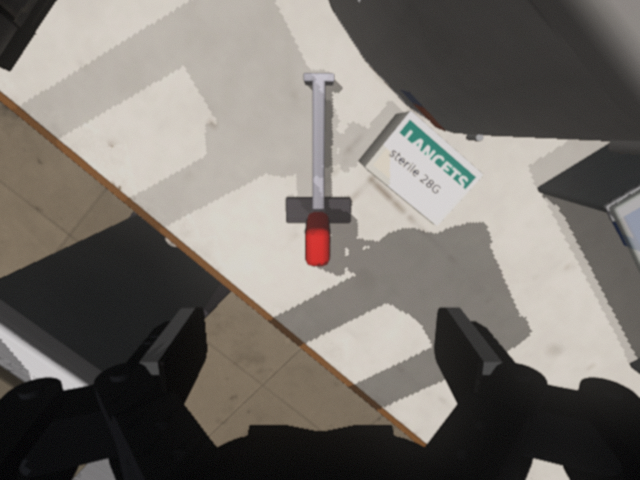

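The wrist view shows the big hook lined up with the gripper: grip (317,240), foot (286–351,198–222), blade end (319,77).

Run:
```python
from h import *
s=pickle.load(open("w1.pkl","rb"))
for n,p,z in[("footFL",(286,198),8),("footFR",(350,198),8),("footBL",(286,222),8),("footBR",(350,222),8),("bladeL",(304,76),32),("bladeR",(335,76),32),("grip rear L",(306,262),125),("rear R",(329,262),125),("armmid",(318.5,140),32),("bladefront",(319,73),32)]: print(n,onz(s,p,z).round(1))
hsv=cv2.cvtColor(s["color"],cv2.COLOR_RGB2HSV)
m=(((hsv[...,0]<6)|(hsv[...,0]>172))&(hsv[...,1]>150)&(hsv[...,2]>90)).astype(np.uint8)
k,l,st,c=cv2.connectedComponentsWithStats(m);print(st[1:],c[1:])
print(proj(s,(460,-102,125)),proj(s,(460,-102,69)))
c=s["color"][180:280,270:370,::-1]; cv2.imwrite("pics/w1c.png",cv2.resize(c,None,fx=6,fy=6))
```

```text
footFL [448.1 -70.3   8. ]
footFR [ 487.6 -112.2    8. ]
footBL [431.6 -85.1   8. ]
footBR [ 471.9 -127.7    8. ]
bladeL [532.5 -15.8  32. ]
bladeR [548.8 -33.1  32. ]
grip rear L [448.7 -99.9 125. ]
rear R [ 458.6 -110.3  125. ]
armmid [505.5 -56.5  32. ]
bladefront [541.9 -22.7  32. ]
[[306 227  23  38 819]] [[316.94261294 245.70695971]]
[320.899156   251.69585651] [320.77543796 229.0839834 ]
```

View pics/w1c.png

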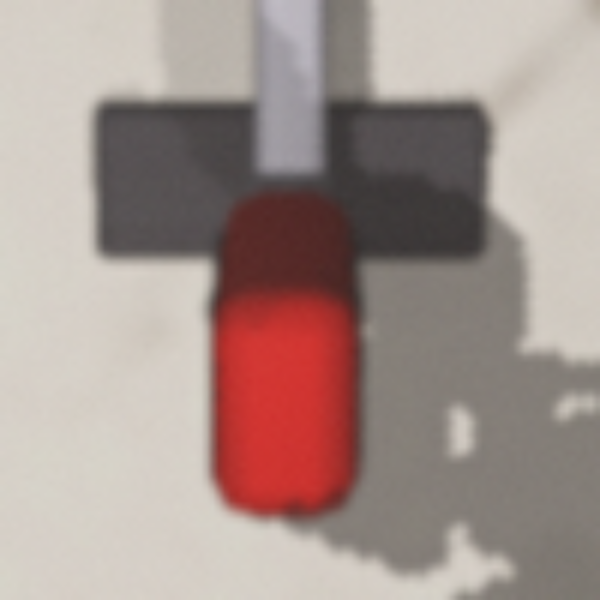

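Call:
move_arm:
  rows:
    - [[0, -0.0025, 0.02, 0, 0, 0], [0, -0.0025, 0.05, 0, 0, 0], [0, -0.0025, 0.08, 0, 0, 0], [0, -0.0025, 0.11, 0, 0, 0], [0, -0.0025, 0.127, 0, 0, 0], [0, -0.0025, 0.132, 0, 0, 0], [0, -0.0025, 0.132, 0, 0, 0], [0, -0.0025, 0.132, 0, 0, 0]]

```text
time: 3.0
tool_pos: [461.0, -99.9, 89.6]
tcp_rot: [179.9, -0.1, 43.3]
ft_force: [0.4, 0.0, 0.7]
finger_gap: 85.2
```

Call:
move_arm:
  rows:
    - [[0, 0, 0, 0, 0, 0], [0, 0, 0, 0, 0, 0], [0, 0, 0, 0, 0, 0], [0, 0, 0, 0, 0, 0], [0, 0, 0, 0, 0, 0], [0, 0, 0, 0, 0, 0], [0, 0, 0, 0, 0, 0], [0, 0, 0, 0, 0, 0], [0, 0, 0, 0, 0, 0], [0, 0, 0, 0, 0, 0]]
  grip: 0
  newtons: 70

```text
time: 4.0
tool_pos: [460.2, -99.9, 88.5]
tcp_rot: [180.0, -0.0, 43.3]
ft_force: [-2.0, 0.3, 5.5]
finger_gap: 15.3
```

Call:
move_arm:
  rows:
    - [[0, 0, -0.005, 0, 0, 0], [0, 0, -0.02, 0, 0, 0], [0, 0, -0.05, 0, 0, 0], [0, 0, -0.08, 0, 0, 0], [0, 0, -0.1, 0, 0, 0], [0, 0, -0.1, 0, 0, 0], [0, 0, -0.1, 0, 0, 0]]

```text
time: 4.7
tool_pos: [459.9, -99.7, 187.6]
tcp_rot: [-180.0, 0.0, 43.3]
ft_force: [0.1, 0.0, -2.3]
finger_gap: 15.4
```

```bash
cat > look.py <<'E'
import sys
from bench import sensors, viewer
from h import *
tag=sys.argv[1]
for n in sys.argv[2:]:
    s=viewer.snapshot(n); pickle.dump(s,open(f"{n}_{tag}.pkl","wb")); cv2.imwrite(f"pics/{n}_{tag}.png",s["color"][:,:,::-1])
q=sensors.sense();print(q["time"],q["tool_pos"].round(2),q["tcp_rot"].round(2),q["ft_force"].round(1),q["finger_gap"])
E
python3 look.py 2 wrist side; python3 -c "
from h import *
print(step((460.2,-99.9,188,43.3),(422,-351.5,190,-13.5)))"
```

```text
4.8 [459.02 -99.46 186.28] [-1.7985e+02  8.0000e-02  4.3270e+01] [-0.5  0.  -2.9] 15.35174883807053
[-0.2004, 0.1569, -0.002, 0.0, 0.0, 56.8]
```

View pics/wrist_2.png

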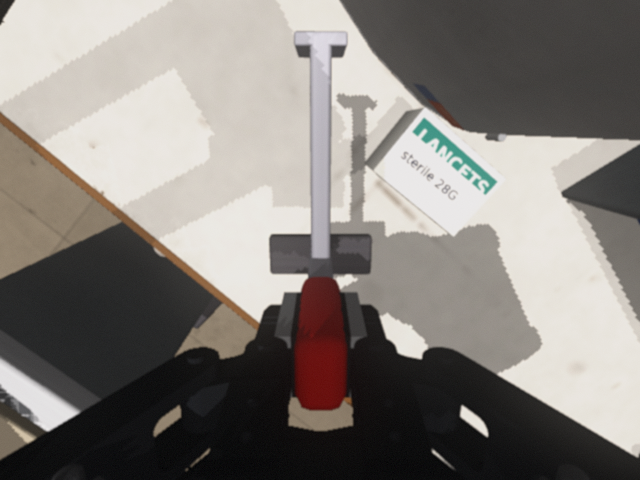

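View pics/side_2.png

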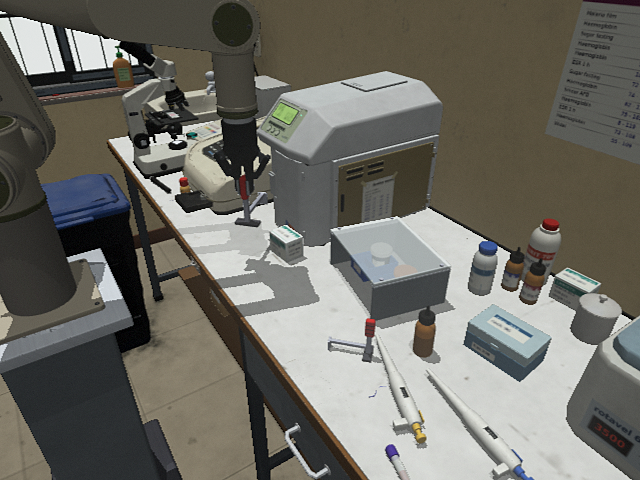

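The hook is held straight: blade at wrist (320,40), arm vertical in the image. Moving to the staging point in front of the shelf.

Call:
move_arm:
  rows:
    - [[-0.01, 0.008, -0.003, 0, 0, 3], [-0.03, 0.024, -0.003, 0, 0, 9], [-0.055, 0.043, -0.003, 0, 0, 15.5], [-0.08, 0.063, -0.003, 0, 0, 22.5], [-0.105, 0.082, -0.003, 0, 0, 29.5], [-0.13, 0.102, -0.003, 0, 0, 36.5], [-0.155, 0.121, -0.003, 0, 0, 43.5], [-0.178, 0.14, -0.003, 0, 0, 50], [-0.194, 0.152, -0.003, 0, 0, 55], [-0.2, 0.157, -0.003, 0, 0, 56.8], [-0.2, 0.157, -0.003, 0, 0, 56.8], [-0.2, 0.157, -0.003, 0, 0, 56.8], [-0.2, 0.157, -0.003, 0, 0, 56.8]]

```text
time: 6.1
tool_pos: [422.3, -350.2, 191.1]
tcp_rot: [-180.0, 0.0, -13.4]
ft_force: [-0.1, -0.7, -1.9]
finger_gap: 15.3
```

```bash
python3 look.py 3 wrist top
```

```text
6.2 [ 422.43 -350.34  191.36] [-179.99   -0.    -13.42] [-0.6 -0.6 -2.3] 15.51477009485488
```

View pics/wrist_3.png

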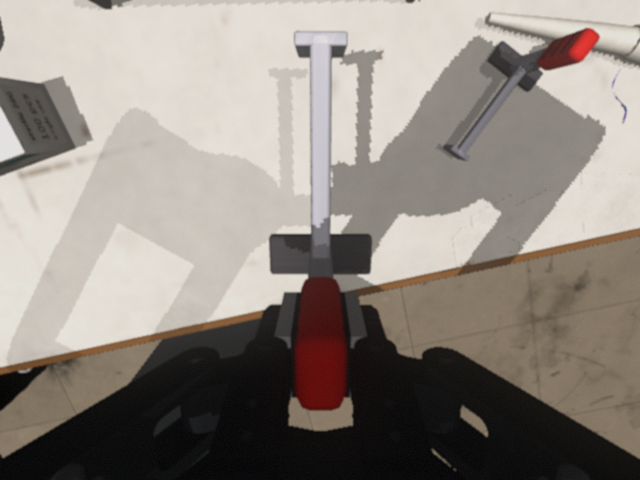

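View pics/top_3.png

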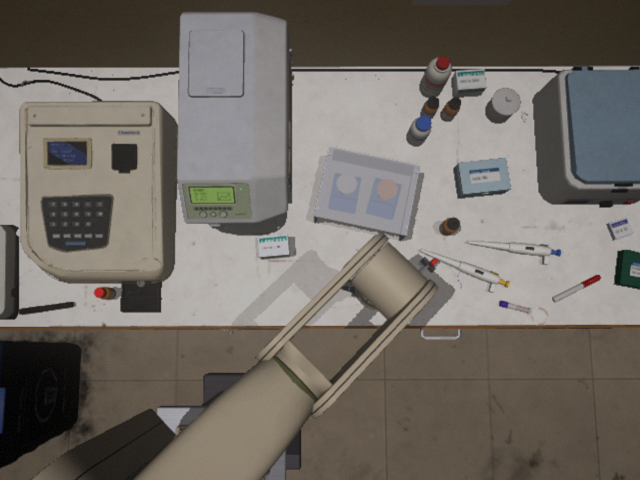

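Call:
move_arm:
  rows:
    - [[0, 0, 0.01, 0, 0, 0], [0, 0, 0.03, 0, 0, 0], [0, 0, 0.05, 0, 0, 0], [0, 0, 0.057, 0, 0, 0], [0, 0, 0.057, 0, 0, 0], [0, 0, 0.057, 0, 0, 0]]

```text
time: 6.8
tool_pos: [422.4, -351.3, 134.9]
tcp_rot: [180.0, -0.0, -13.5]
ft_force: [-0.3, 0.3, -0.8]
finger_gap: 15.4
```

```bash
python3 look.py 4 wrist side
python3 - <<'E'
from h import *
s=pickle.load(open("wrist_4.pkl","rb"));T=pickle.load(open("s0.pkl","rb"))["top"]
print("tip top", onz(s,(320.5,40),46+32))
for nm,X in dict(of_l=(629.6,-364.6,34),of_r=(611.5,-432.6,34),fl=(609.5,-234.5,100),fr=(561.4,-448.9,100)).items(): print(nm,proj(s,X))
E
```

```text
6.9 [ 422.75 -351.77  135.62] [ 1.7994e+02 -1.0000e-01 -1.3510e+01] [ 1.4 -0.2 -1.7] 15.410322622081402
tip top [ 527.90026475 -376.67109593   78.        ]
of_l [ 246.97465142 -160.47746647]
of_r [ 392.52222399 -155.95691542]
fl [-121.38878783 -116.98339713]
fr [ 497.06912794 -128.0877648 ]
```

View pics/wrist_4.png

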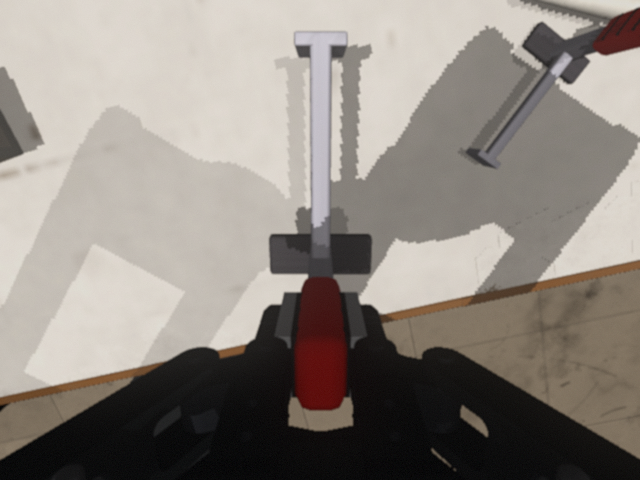

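View pics/side_4.png

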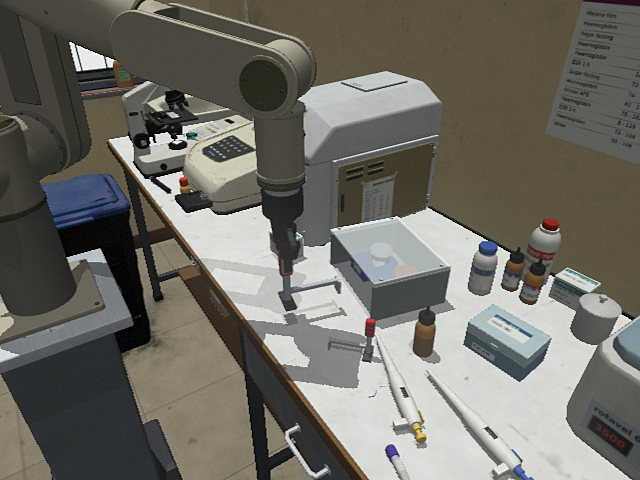

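Call:
move_arm:
  rows:
    - [[0.007, 0, 0, 0, 0, 0], [0.02, 0, 0, 0, 0, 0], [0.035, 0, 0, 0, 0, 0], [0.05, 0, 0, 0, 0, 0], [0.065, 0, 0, 0, 0, 0], [0.08, 0, 0, 0, 0, 0], [0.095, 0, 0, 0, 0, 0], [0.107, 0, 0, 0, 0, 0], [0.111, 0, 0, 0, 0, 0], [0.111, 0, 0, 0, 0, 0], [0.111, 0, 0, 0, 0, 0]]

```text
time: 8.0
tool_pos: [529.8, -377.1, 134.3]
tcp_rot: [-180.0, 0.0, -13.5]
ft_force: [-1.5, 0.4, -2.3]
finger_gap: 15.3
```

```bash
python3 look.py 5 wrist side top
python3 - <<'E'
from h import *
for n,b,f in (("side",(320,205,140,115),5.5),("top",(300,140,130,110),5.5)):
    s=pickle.load(open(n+"_5.pkl","rb"));x,y,w,h=b
    cv2.imwrite(f"pics/{n}_5c.png",cv2.resize(s["color"][y:y+h,x:x+w,::-1],None,fx=f,fy=f,interpolation=cv2.INTER_CUBIC))
E
```

```text
8.15 [ 529.59 -377.14  134.36] [-1.800e+02  1.000e-02 -1.354e+01] [-0.4 -0.  -2.8] 15.194982342247892
```

View pics/wrist_5.png

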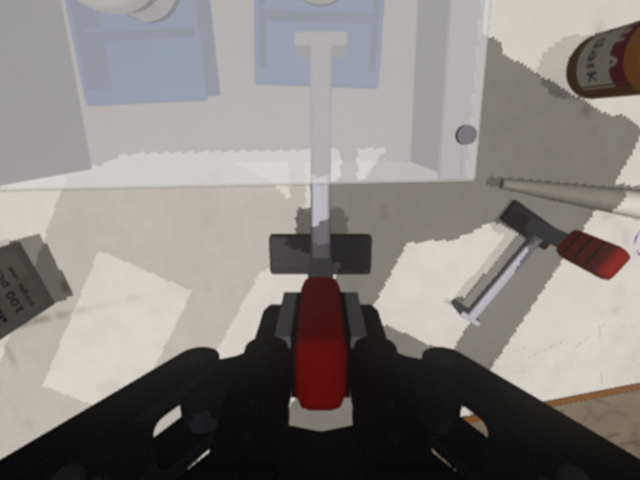

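View pics/side_5c.png

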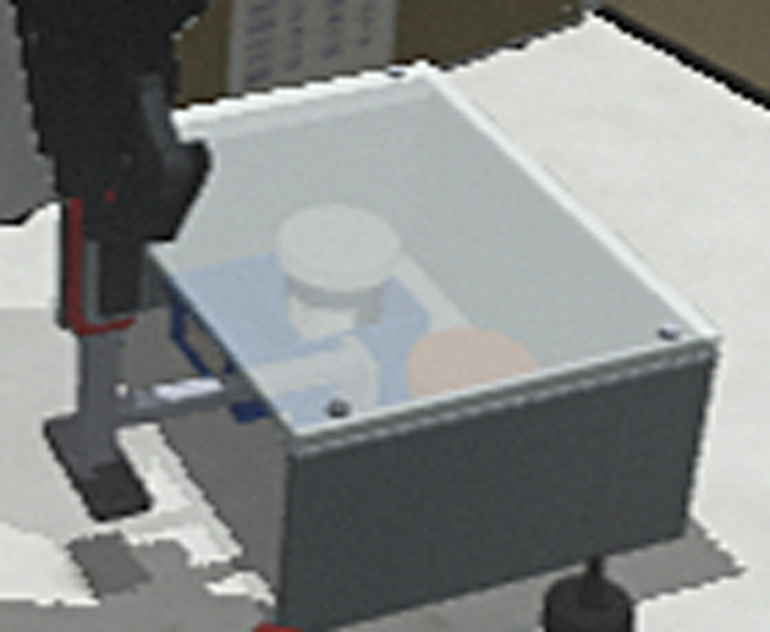

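View pics/top_5c.png

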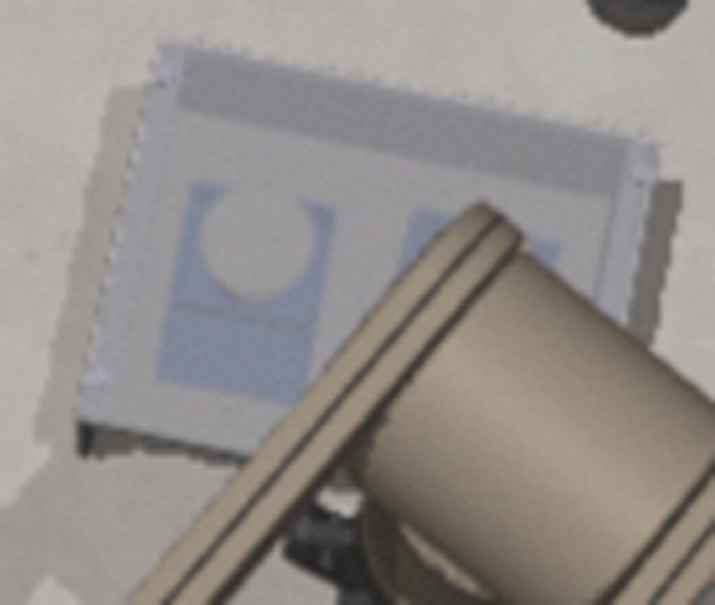

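Run:
```python
from h import *
s=pickle.load(open("wrist_5.pkl","rb"))
a=np.deg2rad(-13.54);u=np.array([np.cos(a),np.sin(a)]);v=np.array([-u[1],u[0]])
P=np.array([529.6,-377.1])
for n,p,z in [("frontL",(255,85),34),("frontR",(379,90),34),("front bottom? ",(317,88),34),("divL",(258,14),26),("divR",(383,22),26),("bladetop back",(320.5,45),78),("bladetop c",(320.5,40),78),("innerlip",(285,73),34)]:
    X=onz(s,p,z); d=X[:2]-P; print(n,X.round(1),"fwd %.1f left %.1f"%(d@u,d@v))
c=s["color"][0:120,200:420,::-1]; cv2.imwrite("pics/w5c.png",cv2.resize(c,None,fx=3.6,fy=3.6,interpolation=cv2.INTER_CUBIC))
```

```text
frontL [ 629.9 -363.4   34. ] fwd 94.3 left 36.8
frontR [ 611.1 -430.6   34. ] fwd 91.7 left -33.0
front bottom?  [ 620.2 -396.9   34. ] fwd 92.8 left 2.0
divL [ 665.8 -374.2   26. ] fwd 131.7 left 34.7
divR [ 645.7 -440.8   26. ] fwd 127.8 left -34.8
bladetop back [ 633.2 -402.    78. ] fwd 106.6 left 0.0
bladetop c [ 635.2 -402.5   78. ] fwd 108.6 left 0.0
innerlip [ 632.  -381.4   34. ] fwd 100.5 left 19.8
```

View pics/w5c.png

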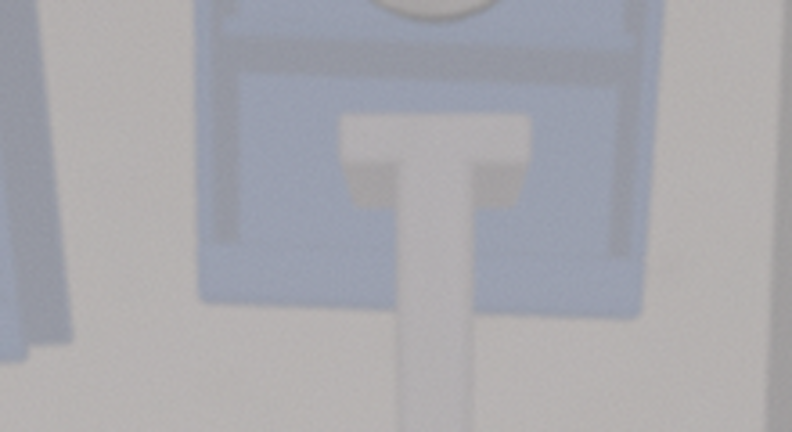

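The wrist view shows the blade above the empty pocket of the orange-cup tray: lip at rows 73–90, divider at about row 18. It is centred sideways to 2 mm. I'll go 4 mm deeper, then lower.

Call:
move_arm:
  rows:
    - [[0.004, 0, 0, 0, 0, 0], [0.004, 0, 0.005, 0, 0, 0], [0.004, 0, 0.012, 0, 0, 0], [0.004, 0, 0.02, 0, 0, 0], [0.004, 0, 0.027, 0, 0, 0], [0.004, 0, 0.03, 0, 0, 0], [0.004, 0, 0.03, 0, 0, 0], [0.004, 0, 0.03, 0, 0, 0]]

```text
time: 8.95
tool_pos: [534.0, -378.1, 104.3]
tcp_rot: [-180.0, 0.0, -13.5]
ft_force: [-0.5, 0.5, -1.1]
finger_gap: 15.0
```

```bash
python3 look.py 6 wrist side
python3 - <<'E'
from h import *
s=pickle.load(open("side_6.pkl","rb"));x,y,w,h=(320,205,140,115)
a=cv2.resize(s["color"][y:y+h,x:x+w,::-1],(600,493),interpolation=cv2.INTER_CUBIC)
cv2.imwrite("pics/side_6c.png",a)
E
```

```text
9.05 [ 534.22 -378.34  104.85] [ 1.7998e+02 -5.0000e-02 -1.3520e+01] [-0.9 -0.5 -1.2] 15.16826944265477
```

View pics/wrist_6.png

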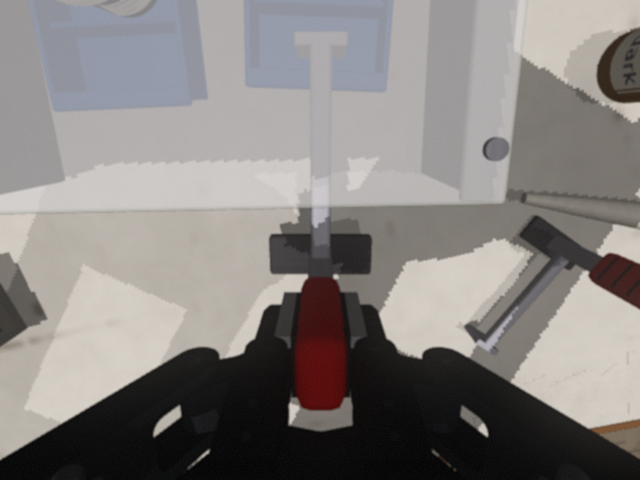

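View pics/side_6c.png

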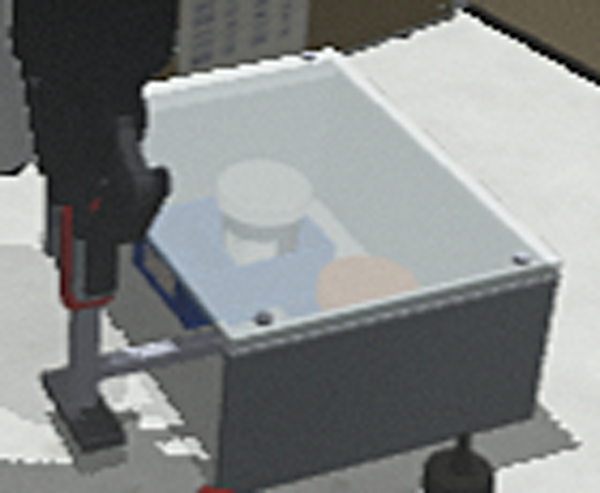

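The blade is inside the pocket behind the lip. Dragging gently.

Call:
move_arm:
  rows:
    - [[-0.002, 0, 0, 0, 0, 0], [-0.004, 0, 0, 0, 0, 0], [-0.006, 0, 0, 0, 0, 0], [-0.008, 0, 0, 0, 0, 0], [-0.01, 0, 0, 0, 0, 0], [-0.012, 0, 0, 0, 0, 0], [-0.015, 0, 0, 0, 0, 0], [-0.018, 0, 0, 0, 0, 0], [-0.022, 0, 0, 0, 0, 0], [-0.026, 0, 0, 0, 0, 0], [-0.031, 0, 0, 0, 0, 0], [-0.036, 0, 0, 0, 0, 0], [-0.041, 0, 0, 0, 0, 0], [-0.046, 0, 0, 0, 0, 0], [-0.05, 0, 0, 0, 0, 0], [-0.054, 0, 0, 0, 0, 0], [-0.057, 0, 0, 0, 0, 0], [-0.059, 0, 0, 0, 0, 0], [-0.06, 0, 0, 0, 0, 0]]

```text
time: 10.95
tool_pos: [475.4, -364.0, 104.3]
tcp_rot: [180.0, -0.0, -13.5]
ft_force: [1.3, -0.9, -2.5]
finger_gap: 15.3
```

```bash
python3 look.py 7 wrist
```

```text
11.0 [ 475.39 -364.01  104.31] [180.     0.   -13.52] [ 1.4 -0.9 -1.3] 15.227099032088956
```

View pics/wrist_7.png

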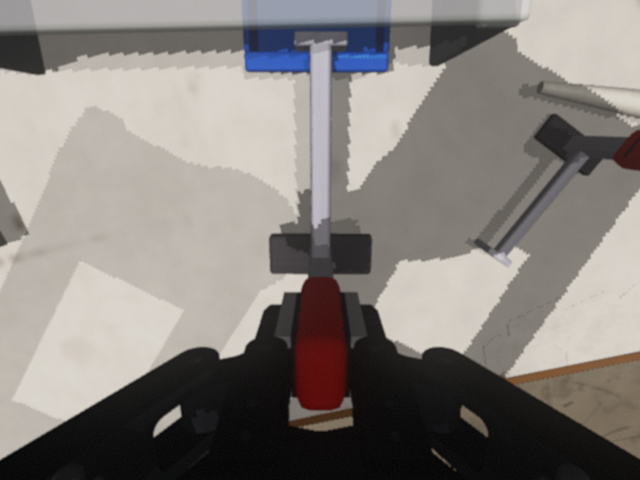

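Call:
move_arm:
  rows:
    - [[-0.003, 0, 0, 0, 0, 0], [-0.009, 0, 0, 0, 0, 0], [-0.018, 0, 0, 0, 0, 0], [-0.027, 0, 0, 0, 0, 0], [-0.036, 0, 0, 0, 0, 0], [-0.045, 0, 0, 0, 0, 0], [-0.054, 0, 0, 0, 0, 0], [-0.063, 0, 0, 0, 0, 0], [-0.072, 0, 0, 0, 0, 0], [-0.081, 0, 0, 0, 0, 0], [-0.09, 0, 0, 0, 0, 0], [-0.099, 0, 0, 0, 0, 0], [-0.108, 0, 0, 0, 0, 0], [-0.117, 0, 0, 0, 0, 0], [-0.126, 0, 0, 0, 0, 0], [-0.132, 0, 0, 0, 0, 0], [-0.136, 0, 0, 0, 0, 0], [-0.139, 0, 0, 0, 0, 0], [-0.14, 0, 0, 0, 0, 0], [-0.14, 0, 0, 0, 0, 0]]

```text
time: 13.0
tool_pos: [339.3, -331.3, 104.3]
tcp_rot: [-180.0, 0.0, -13.5]
ft_force: [-0.0, -0.2, -1.6]
finger_gap: 15.9
```

```bash
python3 look.py 8 wrist side top
```

```text
13.15 [ 339.46 -331.29  104.21] [-1.7999e+02  2.0000e-02 -1.3520e+01] [ 0.4  0.1 -1.4] 15.077207380701473
```

View pics/wrist_8.png

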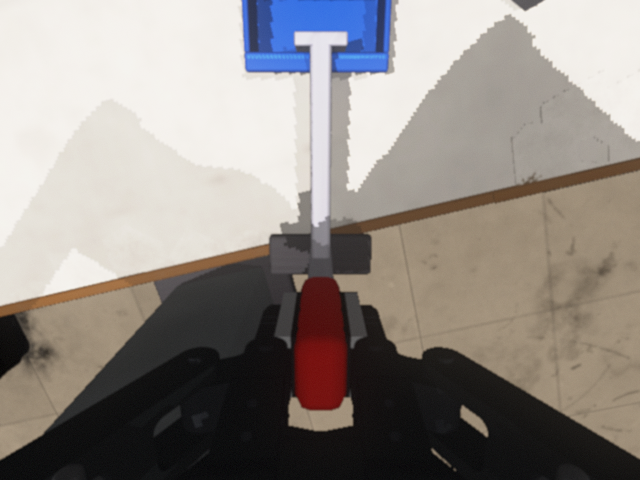

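View pics/side_8.png

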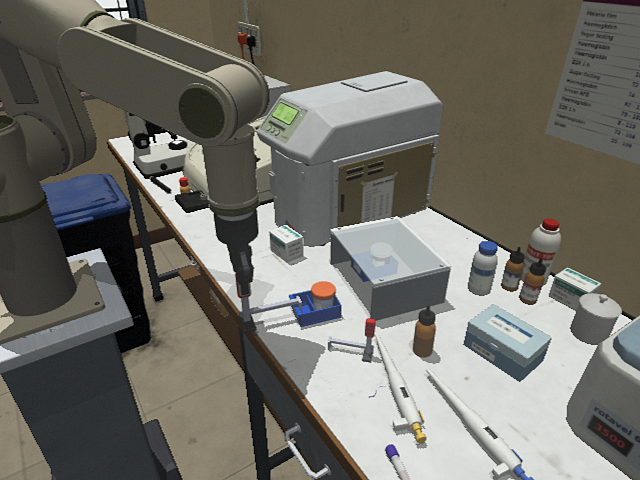

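View pics/top_8.png

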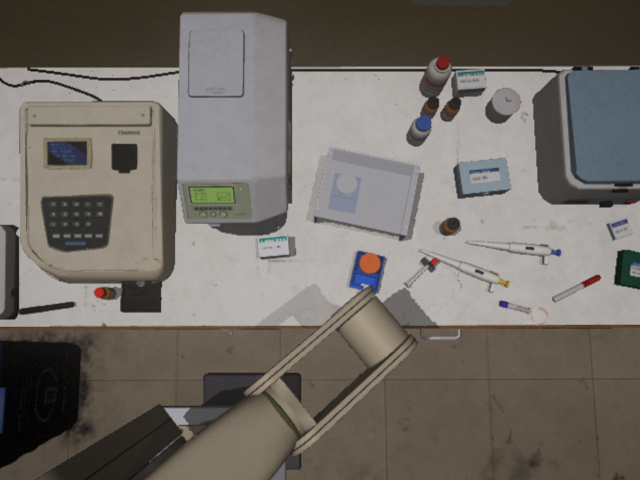

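The side view shows the cup upright in its tray (323,290), with the tray fully out. By hook travel its rear is about 48 mm in front of the shelf. I'll pull 20 mm more, then ease the blade off the lip and lift.

Call:
move_arm:
  rows:
    - [[-0.003, 0, 0, 0, 0, 0], [-0.007, 0, 0, 0, 0, 0], [-0.012, 0, 0, 0, 0, 0], [-0.016, 0, 0, 0, 0, 0], [-0.019, 0, 0, 0, 0, 0], [-0.02, 0, 0, 0, 0, 0], [-0.02, 0, 0, 0, 0, 0], [-0.018, 0, 0, 0, 0, 0], [-0.014, 0, 0, 0, 0, 0], [-0.012, 0, 0, 0, 0, 0], [-0.012, 0, 0, 0, 0, 0], [-0.012, 0, -0.005, 0, 0, 0], [-0.012, 0, -0.015, 0, 0, 0], [-0.012, 0, -0.03, 0, 0, 0], [-0.012, 0, -0.05, 0, 0, 0], [-0.012, 0, -0.07, 0, 0, 0], [-0.012, 0, -0.09, 0, 0, 0], [-0.012, 0, -0.1, 0, 0, 0], [-0.012, 0, -0.1, 0, 0, 0], [-0.012, 0, -0.1, 0, 0, 0]]

```text
time: 15.15
tool_pos: [327.7, -328.4, 204.0]
tcp_rot: [-180.0, 0.0, -13.5]
ft_force: [0.3, 0.0, -2.8]
finger_gap: 15.2
```

```bash
python3 look.py 9 wrist side
```

```text
15.25 [ 327.31 -327.95  203.03] [-1.7993e+02  9.0000e-02 -1.3530e+01] [ 0.5 -1.2 -3. ] 14.997260463529727
```

View pics/wrist_9.png

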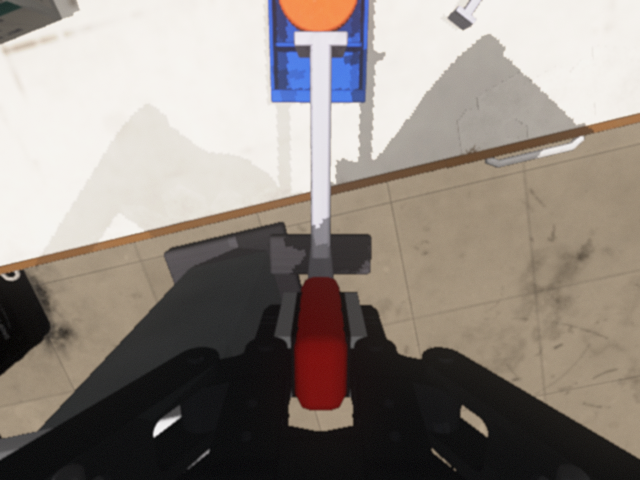

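View pics/side_9.png

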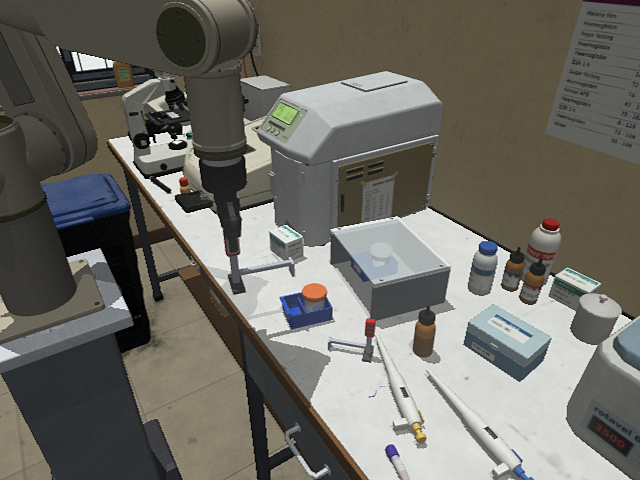

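```bash
python3 -c "
from h import *
print(step((327.5,-328.2,203.5,-13.5),(455,-98,203.5,46)))"
```

```text
[0.0702, -0.2536, -0.0, 0.0, 0.0, -59.5]
```

Call:
move_arm:
  rows:
    - [[0.003, -0.01, 0, 0, 0, -2], [0.008, -0.03, 0, 0, 0, -7], [0.015, -0.055, 0, 0, 0, -13], [0.022, -0.08, 0, 0, 0, -19], [0.029, -0.105, 0, 0, 0, -25], [0.036, -0.13, 0, 0, 0, -31], [0.043, -0.155, 0, 0, 0, -37], [0.05, -0.18, 0, 0, 0, -43], [0.057, -0.205, 0, 0, 0, -49], [0.064, -0.23, 0, 0, 0, -54.5], [0.068, -0.246, 0, 0, 0, -58], [0.07, -0.252, 0, 0, 0, -59.5], [0.07, -0.254, 0, 0, 0, -59.5], [0.07, -0.254, 0, 0, 0, -59.5], [0.07, -0.254, 0, 0, 0, -59.5]]

```text
time: 16.75
tool_pos: [454.9, -98.5, 204.2]
tcp_rot: [-180.0, 0.0, 45.9]
ft_force: [0.1, 0.0, -1.0]
finger_gap: 15.4
```

```bash
python3 look.py 10 wrist
```

```text
16.8 [454.94 -98.55 204.22] [-1.800e+02  1.000e-02  4.589e+01] [ 0.  -0.7 -1.7] 15.368569790788731
```

View pics/wrist_10.png

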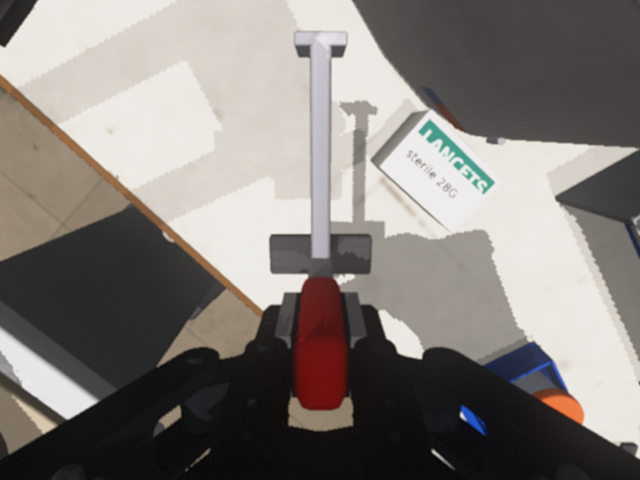

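Call:
move_arm:
  rows:
    - [[0, 0, 0.015, 0, 0, 0], [0, 0, 0.035, 0, 0, 0], [0, 0, 0.055, 0, 0, 0], [0, 0, 0.075, 0, 0, 0], [0, 0, 0.092, 0, 0, 0], [0, 0, 0.102, 0, 0, 0], [0, 0, 0.108, 0, 0, 0], [0, 0, 0.111, 0, 0, 0], [0, 0, 0.112, 0, 0, 0], [0, 0, 0.113, 0, 0, 0], [0, 0, 0.114, 0, 0, 0], [0, 0, 0.115, 0, 0, 0], [0, 0, 0.115, 0, 0, 0]]

```text
time: 18.1
tool_pos: [455.3, -97.9, 89.4]
tcp_rot: [180.0, -0.0, 46.0]
ft_force: [-0.3, -0.0, -2.1]
finger_gap: 14.9
```

Call:
move_arm:
  rows:
    - [[0, 0, 0.0005, 0, 0, 0], [0, 0, 0.001, 0, 0, 0], [0, 0, 0.001, 0, 0, 0], [0, 0, 0.001, 0, 0, 0]]

```text
time: 18.5
tool_pos: [455.4, -98.0, 88.6]
tcp_rot: [180.0, -0.0, 46.0]
ft_force: [-1.7, -0.4, 2.9]
finger_gap: 15.0
```

Contact (upward force now 2.9 N). Opening the gripper.

Call:
move_arm:
  rows:
    - [[0, 0, 0, 0, 0, 0], [0, 0, 0, 0, 0, 0], [0, 0, 0, 0, 0, 0], [0, 0, 0, 0, 0, 0], [0, 0, 0, 0, 0, 0], [0, 0, 0, 0, 0, 0], [0, 0, 0, 0, 0, 0], [0, 0, 0, 0, 0, 0]]
  grip: 1

```text
time: 19.3
tool_pos: [455.2, -97.9, 88.3]
tcp_rot: [-180.0, 0.0, 46.0]
ft_force: [0.0, 0.4, 0.1]
finger_gap: 85.4
```

Call:
move_arm:
  rows:
    - [[0, 0, -0.01, 0, 0, 0], [0, 0, -0.03, 0, 0, 0], [0, 0, -0.06, 0, 0, 0], [0, 0, -0.09, 0, 0, 0], [0, 0, -0.12, 0, 0, 0], [0, 0, -0.15, 0, 0, 0], [0, 0, -0.15, 0, 0, 0], [-0.05, 0, -0.15, 0, 0, 0], [-0.09, 0, -0.15, 0, 0, 0], [-0.1, 0, -0.15, 0, 0, 0], [-0.1, 0, -0.15, 0, 0, 0]]

```text
time: 20.4
tool_pos: [385.1, -170.6, 238.4]
tcp_rot: [180.0, -0.0, 45.8]
ft_force: [-0.2, 0.6, -0.2]
finger_gap: 85.2
```

```bash
python3 look.py 11 wrist side top
```

```text
20.55 [ 386.34 -169.25  238.35] [ 1.800e+02 -3.000e-02  4.599e+01] [ 0.3 -0.2  0.2] 85.16952538753172
```

View pics/wrist_11.png

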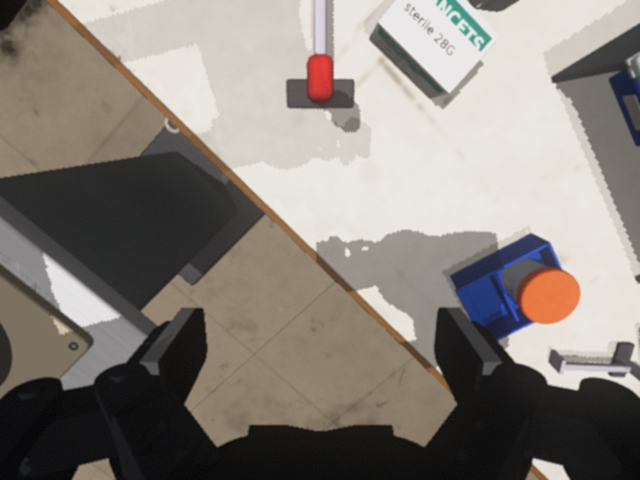

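View pics/side_11.png

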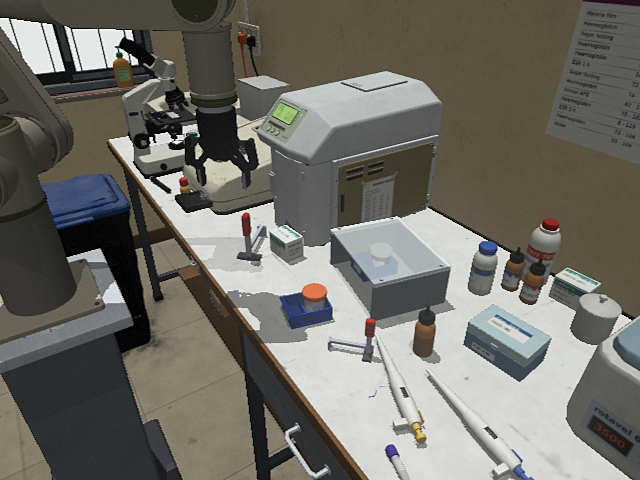

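View pics/top_11.png

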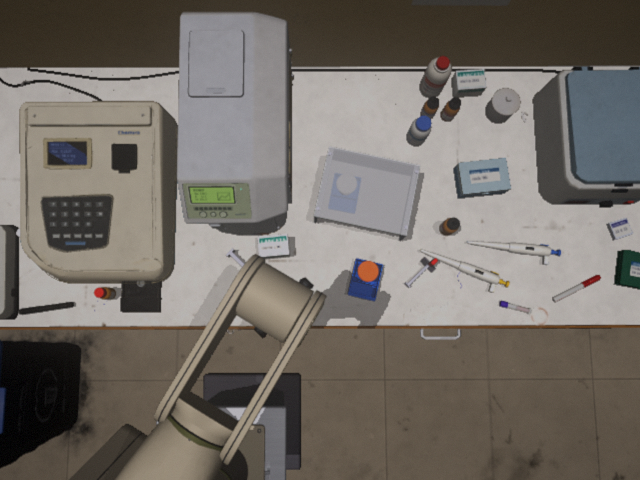

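The views show the hook upright at side (247,235). The orange-lidded cup is standing in its tray, side (315,293) and top (368,270). White tray, carton and bottle look unmoved, so a quick numeric check and then hand in.

Run:
```python
from h import *
A=pickle.load(open("s0.pkl","rb"));T=pickle.load(open("top_11.pkl","rb"));Sd=pickle.load(open("side_11.pkl","rb"))
hsv=cv2.cvtColor(T["color"],cv2.COLOR_RGB2HSV)
m=((abs(hsv[...,0].astype(int)-112)<10)&(hsv[...,1]>150)&(hsv[...,2]>60)).astype(np.uint8);m[:240]=0;m[:,:335]=0;m[:,400:]=0
p=np.argwhere(m)[:,::-1].astype(float)
a=np.deg2rad(-12.6);u=np.array([np.cos(a),np.sin(a)])
C=np.array([670.3,-361.9])
d=[(onz(T,q,34)[:2]-C)@u+90 for q in p]
print("tray extent in front of opening (mm)",min(d),max(d),len(p))
for n,B,box in(("top",T,(312,150,112,88)),("top carton",T,(257,233,34,24)),("top bottle",T,(440,217,22,20)),("side shelf",Sd,(345,225,100,85)),("side bottle",Sd,(412,305,25,52)),("side carton",Sd,(278,225,27,38))):
    x,y,w,h=box;k=n.split()[0]
    D=cv2.absdiff(A[k]["color"],B["color"])[y:y+h,x:x+w].max(2);print(n,(D>40).mean().round(3))
```

```text
tray extent in front of opening (mm) -159.60337797537272 -68.91630355851268 275
top 0.0
top carton 0.007
top bottle 0.0
side shelf 0.003
side bottle 0.0
side carton 0.0
```

```bash
python3 -c "
from bench import hand_in
print(hand_in())"
```

```text
the job is handed in; nothing more can be done
None
```

The job is done and handed in at about 20.6 s on the robot's clock, with the gripper open and clear of everything. I took the larger hook by its red grip, hooked the blade over the front lip of the orange-lidded cup's tray and dragged the tray straight out. I then stood the hook upright within about 5 mm of its old spot.

Last checks:
- **Tray and cup:** the tray lies about 69 to 160 mm in front of the shelf opening (the visible blue only, measured from above), so all of it is out. The cup is standing in it.
- **Hook:** it stands upright beside the carton, well away from the shelf and both trays.
- **Other items:** comparing pictures from before and after showed no change at the white-lidded cup's tray, the carton or the bottle.
- **Forces:** the readings at the end of each move never passed about 6 N.

No check failed or disagreed.

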